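# Lock the fitting jig and seat the ankle collar

## Task

The artificial foot on the bench is being set up in its fitting jig. First slide the barrel bolt fully along into its keeper to lock the cradle. Then grip the knurled collar on top of the ankle tube, press it down lightly and turn it clockwise (seen from above) until its hidden keyway drops over the pin, push it fully home against its spring, and finish while still gripping it and holding it down; leave the screwdriver, the ring clamp and the jar where they are.

Things in the scene. Friction and masses are not known exactly. Their poses are not given: they have to be found in the camera images.
- jig: Fixed fitting jig: grey base plate, 12 mm thick, with an aluminium cradle and a beige foot (250 mm long, 90 wide, 95 high at the ankle) along the jig's y axis, toes to +y. Origin at bench height straight below the axis of ankle tube and collar; z up. In its frame the plate covers x -90 to 155 mm, y -135 to 215 mm; the bolt runs along y at x = 120 mm, beside the foot.
- keeper (a point): Centre of the keeper's bore, 27 mm above the bench, fixed on the jig; axes are the jig's. The keeper is a dark steel staple 27 x 14 mm; it and the bolt's two guides reach up to 41 mm above the bench.
- bolt (a joint): How far the barrel bolt has slid, m: 0 drawn back, 0.050 at its stop, fully in the keeper; grows as the bolt moves along the jig's +y (towards the toes). It starts at 0 to 0.015. Friction about 2.5 N; it stays where it is left.
- bolt_handle (a point): Point on the bolt's upright round handle, a steel post of 14 mm diameter that moves with the bolt and stands from 36 to 86 mm above the bench. The point is on the post's axis, 64 mm above the bench. Its axes are the jig's.
- collar: Knurled steel collar round the ankle tube, upright, 45 mm diameter, 34 mm high. Origin on its axis, half-way up: 153 mm above the bench when up, 139 mm when home. It turns about z without end stops. Its yaw shows how it turns, but the keyway's place inside is unknown: from the start it must turn 0.5 to 1.4 rad clockwise seen from above (yaw decreasing) until keyway and pin meet.
- collar_depth (a joint): How far the collar is pressed down, m: 0 up (start), 0.004 resting on the pin with the keyway not over it, 0.014 fully home. A spring pushes it up: about 5 N move it off its upper rest, about 9 to 10 N hold it home; let go, it springs back up. The keyway has 0.12 rad of play to either side of the pin; once it is over the pin the collar can turn no farther.
- tube_top (a point): Top of the ankle tube (steel, 28 mm diameter), on the collar's axis 176 mm above the bench: it stands 6 mm out of the collar's top at the start, 20 mm when the collar is home. Below the collar the sides are clear down to a 48 mm disc, top 102 mm above the bench.
- driver_mid (a point): A loose screwdriver lying on the bench, 190 mm long; point near its middle, 12 mm up. Leave it alone.
- clamp_mid (a point): A loose aluminium ring clamp on the bench, 48 mm outside diameter, 24 mm high; centre. Leave it alone.
- jar_mid (a point): A loose white jar on the bench, 68 mm diameter, 85 mm high; centre. Leave it alone.

How it is judged (in metres and radians):
On the way, in this order (a step that is already met when the one before it is completed fails the run):
1. the bolt is slid into its keeper (value of joint bolt above 0.044 m), for 0.1 s.
2. the collar's keyway has dropped over the pin and the collar is pushed home, held by the fingers (value of joint collar_depth above 0.0115 m and contact force between the fingers and collar above 2 N), for 0.2 s.
At the end, for the whole second after the job is handed in: The bolt is in its keeper (slid at least 44 of 50 mm) and the fingers (contact force above 2 N) hold the collar pushed home over the pin, at least 11.5 of 14 mm down against its spring (all of step 2 and value of joint bolt above 0.044 m); the arm keeps its last pose, push and grip.
It fails at once if a bystander (screwdriver, ring clamp or jar) is moved more than 30 mm (distance of any of driver_mid, clamp_mid, jar_mid from where it was at the start of the episode above 0.03 m).
It also fails if it takes over 48 s, if anything falls off the work surface, if the arm or the gripper's body presses on something with over 40 N, if the wrist force passes 120 N, or if a joint passes its speed limit or range.

## Robot

A 6-joint arm with a two-finger parallel gripper is mounted at the origin on the work surface. World frame = base frame: x ahead of the robot, y to its left, z up, the work surface at z = 0. Lengths are in mm, angles in rad, forces in N, time in s.
With the tool pointing down it reaches from about 275 to 850 mm from the base axis. Payload 5.2 kg.
Tool frame: the origin (TCP) lies on the front face of the gripper's body, between the roots of the fingers; the fingertips stand arm.tip_extent ahead of it and the grasp point (between the pads) lies 54 mm ahead of it (arm.tip_extent is the distance from the TCP to the fingertips, in mm); y points along the fingers, x is the direction in which the jaws open and shut, and the axes are right-handed (so a half turn about y gives the same grasp; the last joint's range is limited). The gripper opens to 85 mm and grips with 20 to 120 N. Pads are 22 mm wide; open, the fingers measure 114 mm over their backs; the gripper's body (76 mm by 85 mm) begins 54 mm behind the grasp point. The pads swing forward as they close: fully open they stand 13 mm farther back than shut.
Start: joints at [0.924, 0.259, 1.535, -0, 1.348, -0.203], TCP at [236.136, 496.735, 303.91] pointing down, gripper open.
Joint ranges: [-3.14, 3.14], [-0.91, 2.08], [0.19, 2.58], [-1.22, 4.36], [0.22, 2.71], [-3.12, 3.12]. Speed limits (rad/s): [2.57, 2.57, 3.14, 3.14, 3.14, 3.14].

## Interface

Orientations are given as a unit quaternion [w, x, y, z].
In Python, from rig import arm gives the robot as it stands.
- The arm moves only by the shell command python3 -m crank 'ROWS' [FORCE]. ROWS is JSON, a list that holds one entry, the list of rows, each a list of 7 numbers: the shift along the tool's x, y, z scaled (see below), then the turn, a rotation vector about the tool's x, y, z scaled (see below), then the opening, from 0 (shut) to 1 (fully open). A call has 1 to 12 rows; each row shifts and turns the commanded pose from where the row before left it, along the tool's axes as they then stand; what a row does not reach is not made up. The controller multiplies each number of a shift by 20 mm and each number of a turn by 6 degrees. A row lasts 1/12 s, in which the tool goes at most 41.7 mm and 7.16 degrees, less where a joint would pass 70% of its speed; a pose out of reach is approached as far as the arm can. A call with a number of a shift or a turn outside -1 to 1 is refused whole. A call with a gripper value outside its range is refused whole. The fingers move at their own pace and stop on an object; FORCE is the grip in N (left out, the last holds). Time passes only in rows, so rows that do not move let the fingers close. It gives the time, the measured TCP pose, the force and the opening at its end, in the units of the state.
- arm.read_state(): the state, without advancing time (a new reading comes with each control period).
- arm.get_image(name): name is "scene" or "top" or "wrist"; returns the picture (384x512x3 uint8, red, green, blue); there is no depth.
- arm.calibration(name): a dict with "camera_matrix" (3x3 intrinsics, pixels), "R" (3x3) and "t" (3): a world point X has camera coordinates R X + t; the wrist camera has in their place "hand_eye" (4x4, takes a point from camera to tool coordinates, whose origin is the TCP and whose axes are the tool frame's). Camera axes: x right, y down, z forward; pixel columns grow to the right and rows downward; lengths in mm; the calibration is good to about 2 mm. A picture is of the moment at which its call begins: read the wrist's pose just before it. calibration takes no time and is no camera call.
- arm.job_done(): hands the job in, once; it reports no verdict.
The state is a dict: "time_s": time; "q": joint angles; "joint_vel": joint speeds; "joint_torque": joint torques, N m; "position": TCP position; "orientation": TCP orientation; "wrist_force": force on the tool from outside, world axes, zero at the start; "wrist_torque": the same for the moment, N m; "width": opening from 0.0 (shut) to 1.0 (fully open).
Only numpy, scipy, OpenCV 4.12 (cv2) and the standard library are available. Lean on these libraries where they do the work, as an engineer would, in place of code of your own. Each camera call takes 0.05 s, during which the arm holds its last target. There are 200 camera calls.

## Working session

There is one attempt and no reset: what is moved stays moved. The work goes in short steps, Python scripts to look and compute and a shell command to move; the robot and the scene stay as the last step left them, time stands still between calls to the robot, and variables do not carry over. Pictures are saved under pics/ and viewed, about 8 in all and at most 12, crops included, and the job is handed in when it is done.

```bash
mkdir -p pics
python3 - <<'E'
from rig import arm
import cv2
s=arm.read_state();print(s,arm.tip_extent)
for n in("scene","top"):
    cv2.imwrite(f"pics/{n}0.png",arm.get_image(n)[:,:,::-1])
for n in("scene","top","wrist"):print(n,arm.calibration(n))
E
```

```text
{'time_s': 0.0, 'q': array([ 9.24187889e-01,  2.59369927e-01,  1.53608859e+00, -1.43986332e-05,
        1.34797959e+00, -2.02791235e-01]), 'joint_vel': array([-2.13247197e-04, -1.13390240e-03,  1.83811329e-03,  2.03409124e-03,
        3.49596852e-05, -1.76011115e-03]), 'joint_torque': array([-3.74204523e-03, -4.46034873e+01, -2.90561324e+01, -7.61554893e-04,
        1.13937978e-02,  1.44759946e-05]), 'position': array([235.9014702 , 496.40656357, 303.05785727]), 'orientation': array([-0.59754972,  0.59801955,  0.37708573, -0.37830319]), 'wrist_force': array([ 0.93832364, -0.37123688,  0.3321282 ]), 'wrist_torque': array([-0.00455927,  0.00809308, -0.03373782]), 'width': 1.0013710042616866} 72.6
scene {'camera_matrix': array([[412.67118096,   0.        , 260.32078441],
       [  0.        , 412.67118096, 189.04030721],
       [  0.        ,   0.        ,   1.        ]]), 'R': array([[ 4.61734085e-01,  8.87018320e-01, -3.66292129e-04],
       [ 7.61137645e-01, -3.96419351e-01, -5.13343144e-01],
       [-4.55489979e-01,  2.36749228e-01, -8.58183362e-01]]), 't': array([-361.40601297, -33
[... 245 characters left out ...]
-0.01630443],
       [-0.99839743,  0.00859174, -0.05593528],
       [ 0.05606627,  0.01584812, -0.99830126]]), 't': array([114.99180167, 561.46015214, 964.34765667])}
wrist {'camera_matrix': array([[330.44716817,   0.        , 248.98390578],
       [  0.        , 330.44716817, 193.58733108],
       [  0.        ,   0.        ,   1.        ]]), 'hand_eye': array([[ 9.99999706e-01,  2.44950421e-04, -7.26418926e-04,
        -8.01355880e-01],
       [ 7.65630628e-04, -2.71327607e-01,  9.62486750e-01,
        -7.01727212e+01],
       [ 3.86640263e-05, -9.62487023e-01, -2.71327714e-01,
         7.02561156e+01],
       [ 0.00000000e+00,  0.00000000e+00,  0.00000000e+00,
         1.00000000e+00]])}
```

View pics/scene0.png

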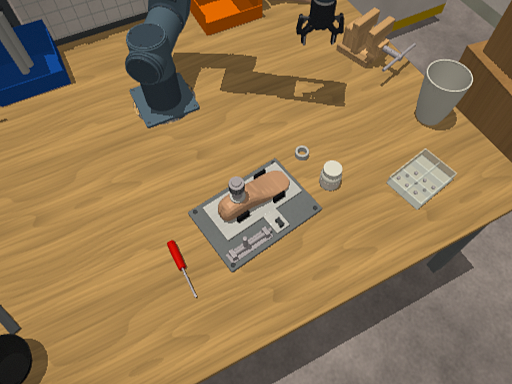

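View pics/top0.png

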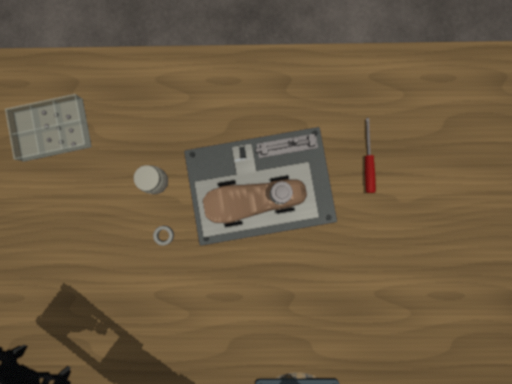

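The scene shows the collar at about (236,182) and the bolt at about (250,245). In the top view the tube is at about (282,190) and the bolt at about (286,146), with the toes pointing left. I'll enlarge both.

Run:
```python
import cv2,numpy as np
a=cv2.imread("pics/scene0.png")[150:275,185:325];b=cv2.imread("pics/top0.png")[120:250,180:340]
a=cv2.resize(a,None,fx=4,fy=4,interpolation=cv2.INTER_CUBIC)
b=cv2.resize(b,None,fx=5,fy=5,interpolation=cv2.INTER_CUBIC)
cv2.imwrite("pics/a.png",a);cv2.imwrite("pics/b.png",b[:600])
```

```text
(no output)
```

View pics/a.png

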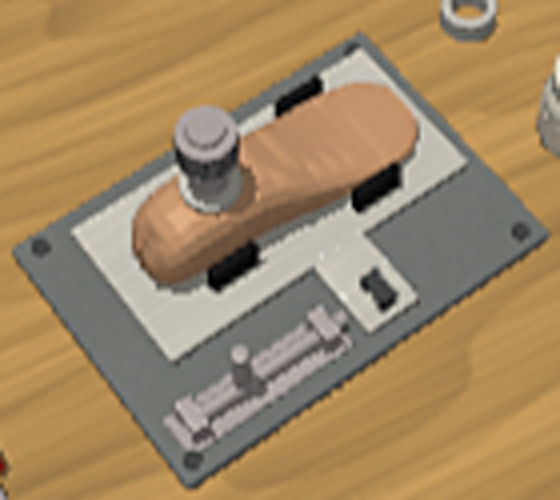

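View pics/b.png

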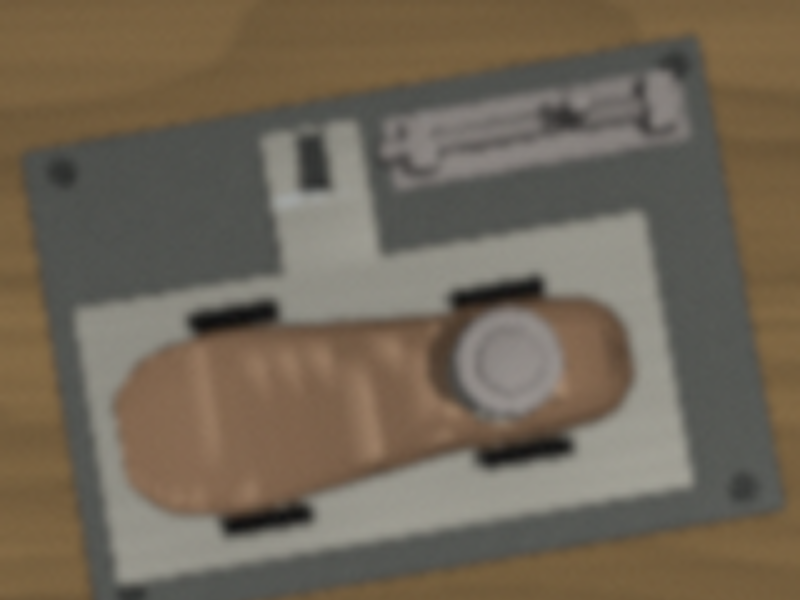

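Crop readings, converted to full-image pixels:
- **Scene:** tube top (236.5,180.5), handle top (245,238).
- **Top:** tube top (281.6,191.6), handle about (292,143.6).
- Plate corners are visible in both.

```bash
cat > h.py <<'E'
import numpy as np,cv2
from rig import arm
from scipy.optimize import least_squares
from scipy.spatial.transform import Rotation as Ro
def Rt(q): return Ro.from_quat([q[1],q[2],q[3],q[0]]).as_matrix()
def cam(n,s=None):
    c=arm.calibration(n)
    if n!="wrist": return c["camera_matrix"],c["R"],c["t"]
    T=np.eye(4);T[:3,:3]=Rt(s["orientation"]);T[:3,3]=s["position"]
    M=np.linalg.inv(T@c["hand_eye"]);return c["camera_matrix"],M[:3,:3],M[:3,3]
def proj(c,X):
    K,R,t=c;p=(np.atleast_2d(X)@R.T+t)@K.T;return p[:,:2]/p[:,2:]
def tri(obs):
    f=lambda X:np.concatenate([(proj(c,X)[0]-p) for c,p in obs])
    r=least_squares(f,[500,0,100.]);return r.x,np.abs(r.fun).max()
def jig2w(p,P):
    c,s=np.cos(p[2]),np.sin(p[2]);P=np.atleast_2d(P).astype(float)
    return np.c_[p[0]+c*P[:,0]-s*P[:,1],p[1]+s*P[:,0]+c*P[:,1],P[:,2]]
E
python3 - <<'E'
from h import *
S,T=cam("scene"),cam("top")
s=lambda u,v:np.array([185+(u+.5)/4-.5,150+(v+.5)/4-.5]);t=lambda u,v:np.array([180+(u+.5)/5-.5,120+(v+.5)/5-.5])
print("tube",tri([(S,s(206,122)),(T,t(508,358))]))
print("handle top",tri([(S,s(240,352)),(T,t(560,118))]))
C=[(S,s(548,235),(155,215,12)),(S,s(192,487),(155,-135,12)),(S,s(15,252),(-90,-135,12)),(S,s(360,35),(-90,215,12)),
(T,t(25,152),(155,215,12)),(T,t(697,37),(155,-135,12)),(T,t(783,505),(-90,-135,12)),(S,s(206,122),(0,0,176)),(T,t(508,358),(0,0,176))]
f=lambda p:np.concatenate([proj(c,jig2w(p,X))[0]-u for c,u,X in C])
best=min((least_squares(f,[500,0,y]) for y in(0,1.5,3,-1.5)),key=lambda r:r.cost)
p=best.x;print("jig",p,np.round(best.fun,1))
for k in(0,15,25,50):print(k,proj(S,jig2w(p,(120,-100+k,86)))[0],proj(T,jig2w(p,(120,-100+k,86)))[0])
for c,u in((S,s(240,352)),(T,t(560,118))):
    r=least_squares(lambda y:(proj(c,jig2w(p,(120,y[0],86)))[0]-u),[0]);print("handle jig y",r.x,r.fun)
E
```

```text
tube (array([553.91188139,  44.15504753, 181.43845215]), np.float64(0.3983215841018364))
handle top (array([674.40976047,   9.26058938,  65.79657851]), np.float64(1.1949464190404058))
jig [5.54199223e+02 4.33297241e+01 1.64506884e-01] [ 1.4 -0.9 -0.6  0.1 -1.1 -1.1  0.6 -1.7 -1.3 -0.5  0.5 -1.4  1.1  0.7
  0.3  1.2  0.5  0.1]
0 [233.5485524  245.63297119] [312.45982667 135.66980955]
15 [237.92083782 242.65570776] [306.12917027 136.7798491 ]
25 [240.81638974 240.68401103] [301.90947533 137.51974525]
50 [247.98859107 235.80017326] [291.36283633 139.36903001]
handle jig y [-61.01006718] [0.21659771 0.31808647]
handle jig y [-49.00042372] [-0.65877333 -3.75704347]
```

```bash
python3 -m crank '[[[0,0,0,0,-1,0,1],[0,0,0,0,-1,0,1],[0,0,0,0,-1,0,1],[0,0,0,0,-1,0,1],[0,0,0,0,-1,0,1],[0,0,0,0,-0.8,0,1],[-1,0,-0.64,0,0,0,1],[-1,0,-0.64,0,0,0,1],[-1,0,-0.64,0,0,0,1],[-1,0,-0.64,0,0,0,1],[-1,0,-0.64,0,0,0,1],[-1,0,-0.64,0,0,0,1]]]'
python3 -m crank '[[[-1,0,-0.64,0,0,0,1],[-1,0,-0.64,0,0,0,1],[-1,0,-0.64,0,0,0,1],[-1,0,-0.64,0,0,0,1],[-1,0,-0.64,0,0,0,1],[-1,0,-0.64,0,0,0,1],[-1,0,-0.64,0,0,0,1],[-1,0,-0.64,0,0,0,1],[-1,0,-0.64,0,0,0,1],[-1,0,-0.64,0,0,0,1],[-1,0,-0.64,0,0,0,1],[-1,0,-0.64,0,0,0,1]]]'
python3 -m crank '[[[-1,0.4,-0.64,0,0,0,1],[-1,0.4,-0.64,0,0,0,1],[-1,0.4,-0.64,0,0,0,1],[-1,0.4,-0.64,0,0,0,1],[-1,0.4,-0.64,0,0,0,1],[-1,0.4,-0.64,0,0,0,1],[-1,0.4,-0.64,0,0,0,1],[-1,0.4,-0.64,0,0,0,1],[-1,0.4,-0.64,0,0,0,1],[-1,0.4,-0.64,0,0,0,1],[0,0,0,0,0,0,1],[0,0,0,0,0,0,1]]]'
cat > look.py <<'E'
import sys,pickle
from h import *
n=sys.argv[1];s=arm.read_state();im=arm.get_image("wrist")
pickle.dump(s,open(f"pics/{n}.pkl","wb"));cv2.imwrite(f"pics/{n}_raw.png",im[:,:,::-1])
cv2.imwrite(f"pics/{n}.png",cv2.resize(im[:,:,::-1],(768,576),interpolation=cv2.INTER_CUBIC))
print(s["time_s"],s["position"],Rt(s["orientation"]).round(3),s["q"].round(2))
E
python3 look.py w1
```

```text
time_s: 1.1
position: [331.9, 389.8, 303.5]
orientation: [0.457, -0.457, -0.539, 0.54]
wrist_force: [0.2, 0.4, -0.2]
width: 1.001
time_s: 2.1
position: [522.5, 178.0, 303.4]
orientation: [0.458, -0.457, -0.539, 0.539]
wrist_force: [-0.2, -0.7, 0.1]
width: 1.001
time_s: 3.1
position: [680.8, 1.5, 222.1]
orientation: [0.459, -0.457, -0.538, 0.539]
wrist_force: [-0.2, -0.1, 0.1]
width: 1.001
3.1 [680.81271911   1.523726   222.12592858] [[-0.161 -0.003 -0.987]
 [ 0.987  0.001 -0.161]
 [ 0.001 -1.     0.003]] [-0.16  0.55  1.3   0.    1.3  -1.89]
```

View pics/w1.png

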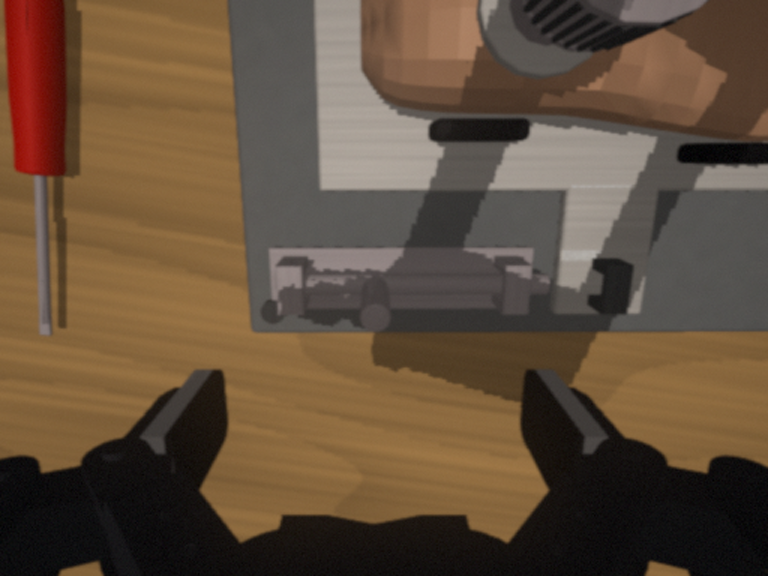

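The wrist view is aligned with the jig. The handle top is at (375,317)/1.5 px, the keeper at about (612,285), and the screwdriver is well clear on the left.

Run:
```python
from h import *;import pickle
s=pickle.load(open("pics/w1.pkl","rb"));W=cam("wrist",s);S=cam("scene")
w=lambda u,v:np.array([(u+.5)/1.5-.5,(v+.5)/1.5-.5])
u=w(375,317)
print(tri([(W,u),(S,np.array([185+60-.4,150+88-.4]))]))
K,R,t=W;d=R.T@np.linalg.inv(K)@[*u,1];o=-R.T@t
X=o+d*(86-o[2])/d[2];print("z86",X)
p=[554.2,43.3,.1645];print("jig handle",np.linalg.inv([[np.cos(p[2]),-np.sin(p[2])],[np.sin(p[2]),np.cos(p[2])]])@(X[:2]-p[:2]))
T=Rt(s["orientation"]);print("tool delta",T.T@(X-s["position"]))
# keeper bore y: keeper top centre
u=w(614,268);d=R.T@np.linalg.inv(K)@[*u,1];print("keeper",o+d*(41-o[2])/d[2])
```

```text
(array([680.5287337 ,   2.28883827,  84.30822799]), np.float64(0.219311785786374))
z86 [679.96088088   2.1558444   86.        ]
jig handle [117.32542409 -61.18321307]
tool delta [  0.62125661 136.12815777   0.36378011]
keeper [648.39183532 123.10917146  41.        ]
```

Triangulated handle height is 84 mm against 86 expected, and the handle is directly below the tool. Next I descend, grip and slide.

```bash
python3 -m crank '[[[0,0.96,0,0,0,0,1],[0,0.96,0,0,0,0,1],[0,0.96,0,0,0,0,1],[0,0.96,0,0,0,0,1],[0,0.96,0,0,0,0,1],[0,0,0,0,0,0,0],[0,0,0,0,0,0,0],[0,0,0,0,0,0,0],[0,0,0,0,0,0,0],[0,0,0,0,0,0,0],[0,0,0,0,0,0,0],[0,0,0,0,0,0,0]]]' 30
python3 -m crank '[[[0,0,0,0,0,0,0],[0,0,0,0,0,0,0],[0.3,0,0,0,0,0,0],[0.3,0,0,0,0,0,0],[0.3,0,0,0,0,0,0],[0.3,0,0,0,0,0,0],[0.3,0,0,0,0,0,0],[0,0,0,0,0,0,0]]]'
```

```text
time_s: 4.15
position: [681.6, 2.5, 129.4]
orientation: [-0.457, 0.458, 0.54, -0.539]
wrist_force: [-0.9, 0.5, 4.3]
width: 0.152
time_s: 4.82
position: [676.6, 32.5, 129.4]
orientation: [-0.457, 0.458, 0.54, -0.539]
wrist_force: [-1.0, 0.1, 6.4]
width: 0.15
```

The handle is held (width 0.15, about 13 mm). Continuing to the stop.

```bash
python3 -m crank '[[[0.25,0,0,0,0,0,0],[0.25,0,0,0,0,0,0],[0.2,0,0,0,0,0,0],[0,0,0,0,0,0,0],[0,0,0,0,0,0,0]]]'
python3 -m crank '[[[0.2,0,0,0,0,0,0],[0.15,0,0,0,0,0,0],[0,0,0,0,0,0,0],[0,0,0,0,0,0,0]]]'
```

```text
time_s: 5.23
position: [674.4, 45.9, 129.4]
orientation: [-0.457, 0.458, 0.54, -0.539]
wrist_force: [-1.1, 0.3, 6.4]
width: 0.152
time_s: 5.57
position: [674.2, 47.4, 129.5]
orientation: [0.455, -0.461, -0.538, 0.54]
wrist_force: [1.3, -17.9, 4.5]
width: 0.15
```

There is an 18 N hard stop after about 45.5 mm of travel, consistent with the bolt being home. I'll release, rise and go over the collar.

```bash
python3 -m crank '[[[0,0,0,0,0,0,1],[0,0,0,0,0,0,1],[0,0,0,0,0,0,1],[0,0,0,0,0,0,1],[0,0,0,0,0,0,1],[0,-1,0,0,0,0,1],[0,-1,0,0,0,0,1],[0,-1,0,0,0,0,1],[0,-1,0,0,0,0,1],[0,-1,0,0,0,0,1],[0,-1,0,0,0,0,1],[0,-1,0,0,0,0,1]]]'
python3 -m crank '[[[0,0,1,0,0,0,1],[0,0,1,0,0,0,1],[0,0,1,0,0,0,1],[0,0,1,0,0,0,1],[0,0,1,0,0,0,1],[0.5,0,1,0,0,0,1],[0,0,0,0,0,0,1],[0,0,0,0,0,0,1]]]'
python3 look.py w2
python3 - <<'E'
from h import *
cv2.imwrite("pics/scene1.png",cv2.resize(arm.get_image("scene")[150:275,185:325,::-1],None,fx=4,fy=4,interpolation=cv2.INTER_CUBIC))
E
```

```text
time_s: 6.57
position: [672.4, 53.5, 268.8]
orientation: [0.457, -0.457, -0.539, 0.539]
wrist_force: [0.2, 0.2, -0.8]
width: 1.0
time_s: 7.23
position: [551.9, 43.8, 268.3]
orientation: [-0.457, 0.457, 0.54, -0.539]
wrist_force: [0.6, -1.1, 0.3]
width: 0.999
7.2333 [551.9342447   43.83435196 268.33880811] [[-0.164  0.001 -0.987]
 [ 0.987  0.    -0.164]
 [-0.    -1.    -0.001]] [-0.12  0.29  1.58  0.    1.27 -1.86]
```

View pics/w2.png

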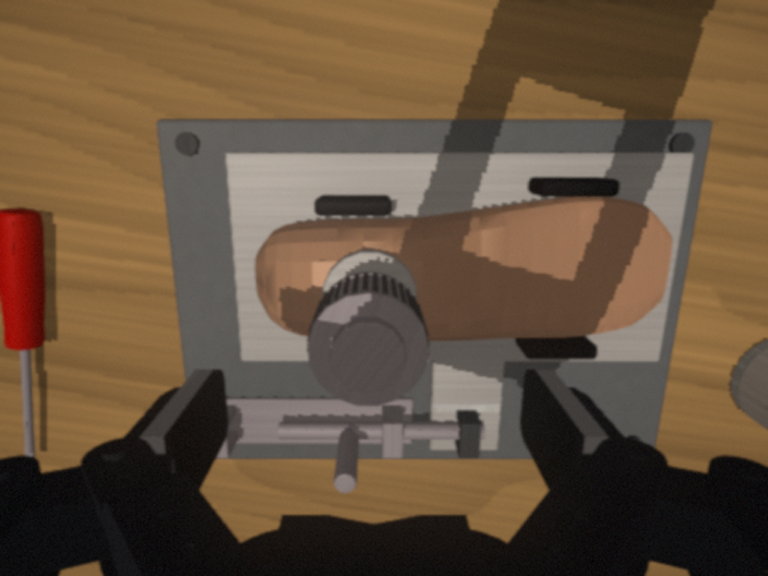

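View pics/scene1.png

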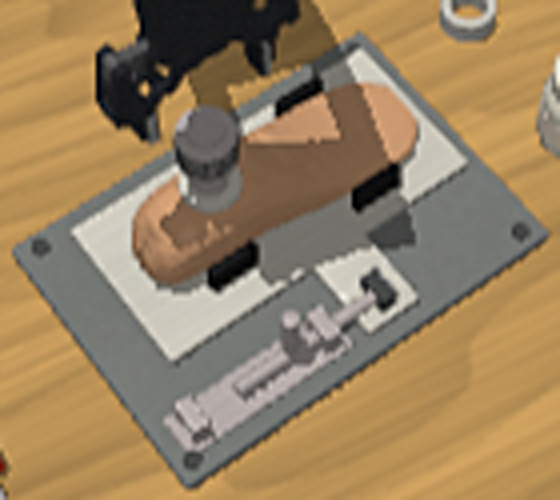

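The bolt passes through the keeper, with its rod out the far side at about (480,430). The tube top is at (368,353)/1.5 px in the wrist view.

Run:
```python
from h import *;import pickle
s=pickle.load(open("pics/w2.pkl","rb"));W=cam("wrist",s);S=cam("scene");T0=cam("top")
w=lambda u,v:np.array([(u+.5)/1.5-.5,(v+.5)/1.5-.5]);u=w(368,353)
print(tri([(W,u),(S,np.array([236.1,180.1])),(T0,np.array([281.2,191.2]))]))
K,R,t=W;d=R.T@np.linalg.inv(K)@[*u,1];o=-R.T@t
X=o+d*(176-o[2])/d[2];print("z176",X,"tool delta",Rt(s["orientation"]).T@(X-s["position"]))
```

```text
(array([551.67860726,  42.01288224, 173.51566545]), np.float64(1.3907123620521702))
z176 [550.49199904  41.63033998 176.        ] tool delta [-1.93618862 92.33790076  1.83207037]
```

```bash
python3 -m crank '[[[-0.1,0,0.06,0,0,0,1],[0,0.87,0,0,0,0,1],[0,0.87,0,0,0,0,1],[0,0.87,0,0,0,0,1],[0,0.87,0,0,0,0,1],[0,0,0,0,0,0,1]]]' 60
python3 -m crank '[[[0,0,0,0,0,0,0],[0,0,0,0,0,0,0],[0,0,0,0,0,0,0],[0,0,0,0,0,0,0],[0,0,0,0,0,0,0],[0,0,0,0,0,0,0],[0,0,0,0,0,0,0],[0,0,0,0,0,0,0]]]' 60; python3 look.py w3
```

```text
time_s: 7.83
position: [550.5, 40.9, 194.6]
orientation: [0.459, -0.456, -0.538, 0.54]
wrist_force: [-0.3, 0.5, 0.0]
width: 0.998
time_s: 8.5
position: [552.5, 41.6, 199.2]
orientation: [-0.457, 0.458, 0.54, -0.538]
wrist_force: [1.5, 5.8, 4.4]
width: 0.518
8.5 [552.50417117  41.56113246 199.23759523] [[-0.163  0.003 -0.987]
 [ 0.987  0.001 -0.163]
 [ 0.    -1.    -0.003]] [-0.13  0.36  1.67  0.    1.11 -1.86]
```

View pics/w3.png

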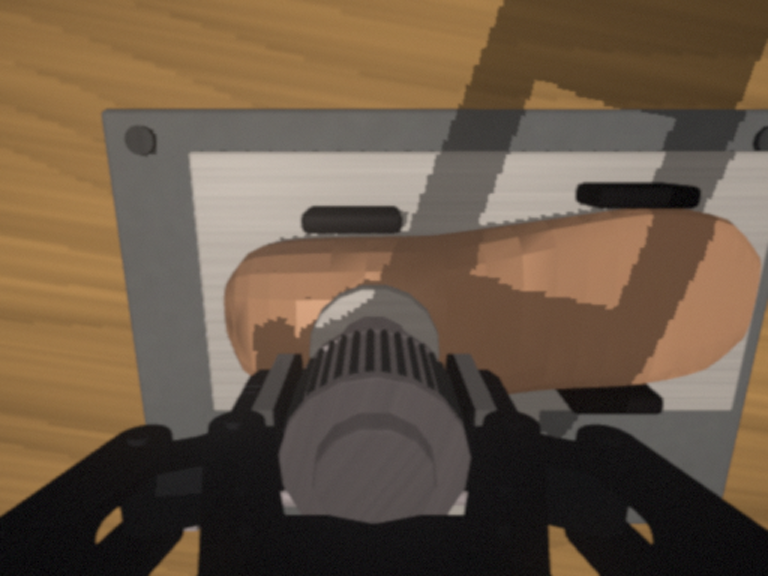

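The collar is between the pads (width 0.518, about 44 mm). I'll turn 24° clockwise freely, then press lightly.

```bash
python3 -m crank '[[[0,0,0,0,0.8,0,0],[0,0,0,0,0.8,0,0],[0,0,0,0,0.8,0,0],[0,0,0,0,0.8,0,0],[0,0,0,0,0.8,0,0],[0,0.2,0,0,0,0,0],[0,0.2,0,0,0,0,0],[0,0,0,0,0,0,0],[0,0,0,0,0,0,0]]]'
python3 -c "
from h import *;s=arm.read_state();R=Rt(s['orientation']);print(np.degrees(np.arctan2(R[1,0],R[0,0])),s['position'],s['wrist_force'],s['wrist_torque'])"
```

```text
time_s: 9.3
position: [552.5, 42.1, 194.7]
orientation: [-0.559, 0.56, 0.434, -0.431]
wrist_force: [-9.6, 8.0, 29.8]
width: 0.515
75.39079882872537 [552.54119613  42.08126156 194.7199543 ] [-9.64361693  7.98401715 29.79807067] [ 1.20553814  1.01785615 -0.02021636]
```

It's resting on the pin (4.5 mm down) with 30 N, which is too hard. I'll ease off and turn.

```bash
python3 -m crank '[[[0,-0.13,0,0,0,0,0],[0,0,0,0,0.5,0,0],[0,0,0,0,0.5,0,0],[0,0,0,0,0.5,0,0],[0,0,0,0,0,0,0]]]'
python3 -m crank '[[[0,0,0,0,0.5,0,0],[0,0,0,0,0.5,0,0],[0,0,0,0,0.5,0,0],[0,0,0,0,0,0,0]]]'
python3 -c "
from h import *;s=arm.read_state();R=Rt(s['orientation']);print(np.degrees(np.arctan2(R[1,0],R[0,0])),s['position'],s['wrist_force'],s['wrist_torque'])"
```

```text
time_s: 9.72
position: [552.6, 42.3, 195.4]
orientation: [-0.592, 0.593, 0.388, -0.385]
wrist_force: [-4.5, 8.2, 15.7]
width: 0.514
time_s: 10.05
position: [552.7, 42.4, 195.4]
orientation: [-0.621, 0.621, 0.34, -0.337]
wrist_force: [-2.1, 9.1, 15.6]
width: 0.511
57.22923060297168 [552.6890213   42.42887183 195.36677901] [-2.10122124  9.06306101 15.62806988] [ 1.29529387  0.20652916 -0.10509408]
```

```bash
for i in 1; do python3 -m crank '[[[0,0,0,0,0.5,0,0],[0,0,0,0,0.5,0,0],[0,0,0,0,0.5,0,0],[0,0,0,0,0,0,0]]]'; done
python3 -m crank '[[[0,0,0,0,0.5,0,0],[0,0,0,0,0.5,0,0],[0,0,0,0,0.5,0,0],[0,0,0,0,0,0,0]]]'
python3 -c "
from h import *;s=arm.read_state();R=Rt(s['orientation']);print(np.degrees(np.arctan2(R[1,0],R[0,0])),s['position'],s['wrist_force'],s['wrist_torque'])"
```

```text
time_s: 10.38
position: [552.8, 42.6, 195.3]
orientation: [0.645, -0.645, -0.291, 0.287]
wrist_force: [-0.9, 10.0, 14.9]
width: 0.512
time_s: 10.72
position: [552.9, 42.7, 194.6]
orientation: [0.666, -0.666, -0.239, 0.236]
wrist_force: [1.2, 11.2, 8.6]
width: 0.514
39.22077404002097 [552.93904273  42.7292758  194.63971645] [ 1.23456733 11.24128271  8.57920479] [ 1.4465576  -0.22596369 -0.09368059]
```

Force fell from 15 to 8.6 N and the tool dropped, so the keyway is over the pin at about 60° of turn. Pushing home.

```bash
python3 -m crank '[[[0,0.2,0,0,0,0,0],[0,0.2,0,0,0,0,0],[0,0,0,0,0,0,0],[0,0,0,0,0,0,0]]]'
python3 -m crank '[[[0,0.15,0,0,0,0,0],[0,0.1,0,0,0,0,0],[0,0,0,0,0,0,0],[0,0,0,0,0,0,0]]]'
```

```text
time_s: 11.05
position: [552.9, 42.5, 187.1]
orientation: [0.666, -0.666, -0.24, 0.236]
wrist_force: [2.0, 10.0, 7.5]
width: 0.512
time_s: 11.38
position: [553.0, 42.6, 185.6]
orientation: [-0.666, 0.666, 0.241, -0.236]
wrist_force: [-10.0, 9.9, 38.2]
width: 0.513
```

Home: it descended 9.8 mm from the pin rest and stopped hard at 38 N. I'll ease slightly, hold, and take one check picture.

```bash
python3 -m crank '[[[0,-0.07,0,0,0,0,0],[0,0,0,0,0,0,0],[0,0,0,0,0,0,0],[0,0,0,0,0,0,0],[0,0,0,0,0,0,0],[0,0,0,0,0,0,0]]]' 60; python3 look.py w4
```

```text
time_s: 11.88
position: [553.0, 42.5, 185.7]
orientation: [-0.666, 0.666, 0.24, -0.236]
wrist_force: [-5.8, 10.9, 28.8]
width: 0.516
11.8833 [553.04324075  42.53858713 185.717182  ] [[ 0.773  0.006 -0.634]
 [ 0.634  0.002  0.773]
 [ 0.006 -1.    -0.002]] [-0.13  0.37  1.69  0.    1.08 -0.81]
```

View pics/w4.png

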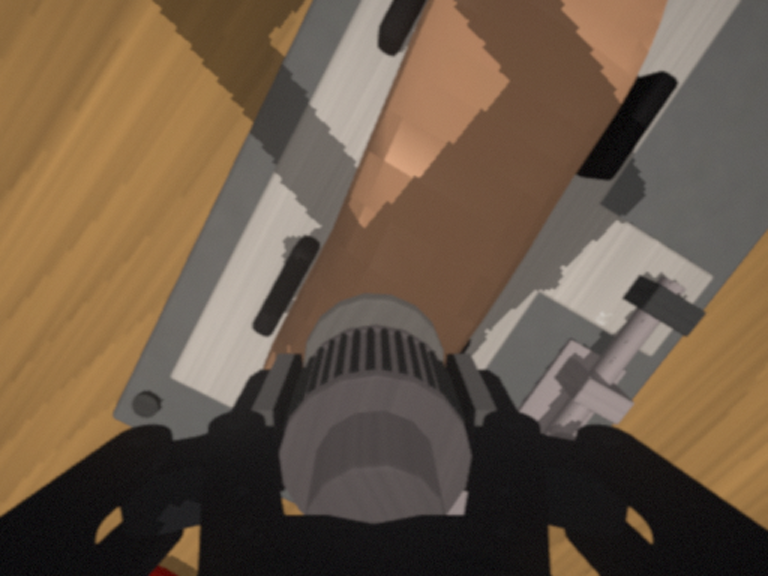

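The tube now stands well out of the collar (its side is visible at about (375,440)), the pads hold the collar, and the bolt goes through the keeper at about (660,300). Handing in.

```bash
python3 -c "
from rig import arm;print(arm.job_done())"
```

```text
the job is handed in; nothing more can be done
None
```

I slid the bolt into its keeper, then turned the collar about 60° clockwise under light pressure until its keyway dropped over the pin. I pushed it home and handed the job in at 11.9 s with the collar still gripped and held down. The hand-in gives no verdict, so what follows rests on my own checks.

- **Bolt:** it travelled about 45.5 mm to a hard stop at 18 N. The later pictures show it through the keeper.
- **Collar:** it rested on the pin about 4 mm down, dropped as the pressing force fell from 15 to 8.6 N, then went a further 9.8 mm to a hard stop. That is about 14 mm in all, and the last picture shows the tube standing well out of the collar.
- **Final hold:** the grip is set to 60 N, the width reads 0.516 (about 44 mm) and the downward push is about 29 N.
- **Disagreements:** the first press briefly reached 30 N, harder than "lightly", so I eased it to about 15 N before the pin search. Triangulated heights were about 2 mm off the text (84 against 86 mm for the handle, 173.5 against 176 mm for the tube top). My first handle reading in the top view was wrong, and a close wrist view corrected it.
- **Bystanders:** I kept the arm clear of the screwdriver, ring clamp and jar, but did not measure their positions again at the end.

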